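Square the tile stack and hold the spring clamp open for it

ROBOT

A 6-joint arm with a two-finger parallel gripper is mounted at the origin on the work surface. World frame = base frame: x ahead of the robot, y to its left, z up, the work surface at z = 0. Lengths are in m, angles in rad, forces in N, time in s.
With the tool pointing down it reaches from about 0.275 to 0.85 m from the base axis. Payload 5.2 kg.
Tool frame: the origin (TCP) lies on the front face of the gripper's body, between the roots of the fingers; the fingertips stand 73 mm ahead of it and the grasp point (between the pads) lies 54 mm ahead of it; z points along the fingers, x is the direction in which the jaws open and shut, and the axes are right-handed (so a half turn about z gives the same grasp; the last joint's range is limited). The gripper opens to 85 mm and grips with 20 to 120 N. Pads are 22 mm wide; open, the fingers measure 114 mm over their backs; the gripper's body (76 mm by 85 mm) begins 54 mm behind the grasp point. The pads swing forward as they close: fully open they stand 13 mm farther back than shut.
Start: joints at [-1.423, 0.259, 1.535, -0, 1.348, -0.203], TCP at [0.189, -0.517, 0.304] pointing down, gripper open.
Joint ranges: [-3.14, 3.14], [-0.91, 2.08], [0.19, 2.58], [-1.22, 4.36], [0.22, 2.71], [-3.12, 3.12]. Speed limits (rad/s): [2.57, 2.57, 3.14, 3.14, 3.14, 3.14].

INTERFACE

Orientations are given as a 3x3 rotation matrix whose columns are the frame's x, y, z axes.
In Python, from station import * gives the robot as it stands. Calls block until the motion is done:
- reach(position, orientation): joint-space move of the TCP to a pose.
- movel(position, attitude=None, velocity=0.15): straight line of the TCP; attitude=None keeps the orientation; velocity is the mean speed in m/s.
- move_j(angles): joint-space move.
- set_gripper(opening, grip_force=None): finger opening in m; grip_force is the grip in N (None keeps the last); returns when the fingers have stopped.
- wait(seconds).
- ik(position, orientation): joint angles nearest the present ones, or None.
- state(): the state.
- grab_frame(name): name is "scene" or "top" or "wrist"; returns a dict with "image" (384x512x3 uint8, red, green, blue), "fx", "fy", "cx", "cy" (pixels), "rvec" (rotation vector, rad) and "tvec" (3), from world to camera coordinates, as OpenCV has them; the wrist camera has in their place "T_tool_cam" (4x4, takes a point from camera to tool coordinates, whose origin is the TCP and whose axes are the tool frame's). Camera axes: x right, y down, z forward; pixel columns grow to the right and rows downward; lengths in m; the calibration is good to about 2 mm. The wrist camera is an equidistant fisheye: a pixel r from the principal point sees the ray r / f radians off the axis. A picture is of the moment at which its call begins: read the wrist's pose just before it. There is no depth.
A pose or a line that the arm cannot do raises IKError and nothing moves.
- close_job(): hands the job in, once; it reports no verdict.
Trained networks look in the newest picture that a camera, given by its name, has taken for a name from the list of things; names that differ only in an ending like _2 or _b are one class to them, and where a whole thing is asked for, a point or a joint stands for the part that bears it (a point fixed in the world has none). Each returns a list of dicts, best first, with "confidence" (0 to 1); they miss things now and then, are a little off and sometimes report something else, mostly with a low value. They report only what shows in the picture. A call takes as long as a camera call. They do not tell look-alikes from the thing itself.
- trace(target, camera): "region" (384x512 bool, what is visible of it).
- mark_of(target, camera): "point" ([x, y, z] in m, in the coordinates of the camera as it stood for that picture, good to about 4 mm: a listed point, or the origin of a listed thing).
The state is a dict: "clock": time; "joints": joint angles; "qd": joint speeds; "joint_efforts": joint torques, N m; "eef_pos": TCP position; "tool_rot": TCP orientation; "contact_force": force on the tool from outside, world axes, zero at the start; "torque": the same for the moment, N m; "grip_width": finger opening in m.
Only numpy, scipy, OpenCV 4.12 (cv2) and the standard library are available. Lean on these libraries where they do the work, as an engineer would, in place of code of your own. Each camera call takes 0.05 s, during which the arm holds its last target.

TASK

I want to clamp these four cut tiles together to rub down their edges: tap the loose stack square where it stands, so that its edges are flush all round. Then take the spring clamp by its black knob, pull the plunger out until the whole red ring has just come out of the barrel, and finish while holding it there, so that I can drop the stack between the open jaws. Leave the other things on the worktop alone.

Things in the scene. Friction and masses are not known exactly. Their poses are not given: they have to be found in the camera images.
- tile1: tile 1 of 4 in the loose stack (1 lowest, 4 on top), grey glazed top on a cream body, 50 x 50 mm, 8 mm thick, about 46 g; origin at the centre of its underside, x and y along its edges, z up. It lies on the worktop. The tile edges are rough: closing on the middle of two opposite sides centres a tile but may not turn it square; tapping nearer the corners does.
- tile2: tile 2 of 4 in the loose stack (1 lowest, 4 on top), grey glazed top on a cream body, 50 x 50 mm, 8 mm thick, about 46 g; origin at the centre of its underside, x and y along its edges, z up. It lies flat on tile 1 (8 mm above the worktop), at first up to 10 mm off centre and a few degrees turned, always within 0.15 rad of tile 1.
- tile3: tile 3 of 4 in the loose stack (1 lowest, 4 on top), grey glazed top on a cream body, 50 x 50 mm, 8 mm thick, about 46 g; origin at the centre of its underside, x and y along its edges, z up. It lies flat on tile 2 (16 mm above the worktop), at first up to 10 mm off centre and a few degrees turned, always within 0.15 rad of tile 1.
- tile4: tile 4 of 4 in the loose stack (1 lowest, 4 on top), grey glazed top on a cream body, 50 x 50 mm, 8 mm thick, about 46 g; origin at the centre of its underside, x and y along its edges, z up. It lies flat on tile 3 (24 mm above the worktop), at first up to 10 mm off centre and a few degrees turned, always within 0.15 rad of tile 1.
- clamp: blue spring clamp stuck to the worktop by its black suction foot; bed 185 x 76 mm, top 36 mm high, fixed jaw 86 mm high at its +x end, small lever low at +y. Origin on the worktop; its x runs from the black knob to the fixed jaw, so the plunger is pulled level along the clamp's -x, 66 mm above the worktop. The dark barrel, 32 mm thick, holds the spring.
- barrel_mouth (a point): centre of the barrel's mouth, where the rod comes out, 66 mm above the worktop; its x is the clamp's x
- plunger (a joint): how far the plunger (rod, knob, moving jaw) is out, m: 0 at rest, jaw shut; 0.060 when the whole red ring (6 mm wide) has just come out of the barrel's mouth; stop at 0.085. Jaw gap = travel. The inner spring draws it back: 6 N at rest, rising 150 N/m to 15 N at the ring, plus 1 N friction. Let go, it springs shut.
- pull_knob: black mushroom knob on the plunger rod, moving with it: neck 22 mm thick, 36 mm long, then a head 40 mm wide at the outer end. Origin = the place to grip, on the axis in the neck, 66 mm above the worktop, at rest 31 mm in front of the barrel's mouth; the head begins 16 mm farther out. Its x is the clamp's x; grip across it. The body includes rod and moving jaw
- rubbing_pad: bystander: hand rubbing pad: orange grip on a dark 90 x 55 mm diamond plate, 32 mm high; origin at the centre of its underside
- pencil: bystander: flat red carpenter's pencil, 150 x 14 x 9 mm; origin at the centre of its underside
- sealant: bystander: white sealant cartridge with blue label and nozzle, standing upright, 280 mm high, 48 mm thick; origin at the centre of its underside
- grout_tub: bystander: grout tub with grey lid, 104 mm across, 105 mm high; origin at the centre of its underside
- grout_float: bystander: grout float: green plate 230 x 90 mm with a wooden handle, 64 mm high; origin at the centre of its underside
- level: bystander: yellow spirit level standing on its edge, 230 x 20 x 45 mm; origin at the centre of its underside
- mug: bystander: blue mug, 82 mm across, 92 mm high; origin at the centre of its underside
Not all that is in view belongs to the job. Leave any blue or pink look-alike of the tile4 alone.

How it is judged:
On the way:
1. the four tiles are stacked square, edges flush to about 3 mm, and let go (horizontal distance between each of tile2, tile3, tile4 and tile1 below 0.003 m and angle between the x axis of each of tile2, tile3, tile4 and the x axis of tile1, either way round below 0.06 rad and z of tile2 in the frame of tile1 above 0.006 m and linear speed of each of tile2, tile3, tile4, tile1 below 0.02 m/s and z of tile3 in the frame of tile1 above 0.014 m and z of tile4 in the frame of tile1 above 0.022 m and angle between tile1's own z axis and vertical below 0.05 rad and contact force between the fingers and tile1 below 0.1 N and contact force between the fingers and tile2 below 0.1 N and contact force between the fingers and tile3 below 0.1 N and contact force between the fingers and tile4 below 0.1 N), for 0.2 s.
At the end, for the whole second after the job is handed in: tiles 2 to 4 still lie flat on one another, centres within 3 mm of tile 1's and turned less than 0.06 rad from it, the stack within 40 mm of where it stood; the plunger is held by the fingers at 56 to 66 mm (ring just out at 60 mm), at rest (horizontal distance between each of tile2, tile3, tile4 and tile1 below 0.003 m and angle between the x axis of each of tile2, tile3, tile4 and the x axis of tile1, either way round below 0.06 rad and z of tile2 in the frame of tile1 above 0.006 m and linear speed of each of tile2, tile3, tile4, tile1 below 0.02 m/s and z of tile3 in the frame of tile1 above 0.014 m and z of tile4 in the frame of tile1 above 0.022 m and angle between tile1's own z axis and vertical below 0.05 rad and distance of tile1 from where it was at the start of the episode below 0.04 m and value of joint plunger between 0.056 and 0.066 m and velocity of joint plunger between -0.02 and 0.02 m/s and contact force between the fingers and pull_knob above 4 N); the arm keeps its last pose, push and grip.
It fails at once if a bystander was pushed aside by more than 20 mm (distance of any of rubbing_pad, pencil, sealant, grout_tub, grout_float, level, mug from where it was at the start of the episode above 0.02 m).
It fails at once if a tile was lifted, tipped or knocked off the stack (angle between any of tile1, tile2, tile3, tile4's own z axis and vertical above 0.35 rad or height (world z) of tile1 above 0.02 m or height (world z) of tile2 above 0.028 m or height (world z) of tile3 above 0.036 m or height (world z) of tile4 above 0.044 m or height (world z) of tile2 below 0.004 m or height (world z) of tile3 below 0.012 m or height (world z) of tile4 below 0.02 m).
It also fails if it takes over 70 s, if anything falls off the work surface, if the arm or the gripper's body presses on something with over 40 N, if the wrist force passes 120 N, or if a joint passes its speed limit or range.

## Working session

There is one attempt and no reset: what is moved stays moved. The work goes in short steps, each a Python script; the robot and the scene stay as the last script left them, time stands still between calls to the robot, and variables do not carry over. Pictures are saved under pics/ and viewed, and the job is handed in when it is done.

```bash
ls; mkdir -p pics
cat > h.py <<'E'
from station import *
import numpy as np, cv2
from scipy.spatial.transform import Rotation as R
def cam_pose(f, st=None):
    if "T_tool_cam" in f:
        T=np.eye(4);T[:3,:3]=st["tool_rot"];T[:3,3]=st["eef_pos"]
        return T@np.array(f["T_tool_cam"])
    Rm=R.from_rotvec(np.array(f["rvec"]).ravel()).as_matrix();t=np.array(f["tvec"]).ravel()
    T=np.eye(4);T[:3,:3]=Rm.T;T[:3,3]=-Rm.T@t
    return T
def ray(f,T,uv):
    x=(uv[0]-f["cx"])/f["fx"];y=(uv[1]-f["cy"])/f["fy"]
    if "T_tool_cam" in f:
        r=np.hypot(x,y);d=np.array([np.sin(r)*x/max(r,1e-9),np.sin(r)*y/max(r,1e-9),np.cos(r)])
    else:
        d=np.array([x,y,1.]);d/=np.linalg.norm(d)
    return T[:3,3],T[:3,:3]@d
def onz(f,T,uv,z):
    o,d=ray(f,T,uv);return o+d*(z-o[2])/d[2]
def proj(f,T,p):
    c=T[:3,:3].T@(np.asarray(p)-T[:3,3])
    if "T_tool_cam" in f:
        th=np.arctan2(np.hypot(c[0],c[1]),c[2]);h=max(np.hypot(c[0],c[1]),1e-9)
        return np.array([f["cx"]+f["fx"]*th*c[0]/h,f["cy"]+f["fy"]*th*c[1]/h])
    return np.array([f["cx"]+f["fx"]*c[0]/c[2],f["cy"]+f["fy"]*c[1]/c[2]])
def save(f,n,s=1):
    im=cv2.cvtColor(f["image"],cv2.COLOR_RGB2BGR)
    if s!=1: im=cv2.resize(im,None,fx=s,fy=s,interpolation=cv2.INTER_CUBIC)
    cv2.imwrite("pics/"+n,im)
E
python3 - <<'E'
from h import *
np.set_printoptions(precision=4,suppress=True)
names="tile1 tile2 tile3 tile4 clamp barrel_mouth pull_knob rubbing_pad pencil sealant grout_tub grout_float level mug".split()
for c in ("scene","top","wrist"):
    st=state();f=grab_frame(c);save(f,c+"0.png",1.5);T=cam_pose(f,st)
    print(c,T[:3,3],f["fx"])
    for n in names:
        for d in mark_of(n,c)[:3]:
            print(n,round(d["confidence"],2),(T@np.r_[d["point"],1])[:3])
print(state()["clock"])
E
```

```text
pics
scene [ 1.1414 -0.5091  0.716 ] 369.7204539882447
tile1 0.78 [ 0.4839 -0.1412  0.0004]
tile1 0.72 [ 0.5895 -0.1957  0.0265]
tile1 0.63 [0.3186 0.3791 0.0012]
tile2 0.78 [ 0.4839 -0.1412  0.0004]
tile2 0.72 [ 0.5895 -0.1957  0.0265]
tile2 0.63 [0.3186 0.3791 0.0012]
tile3 0.78 [ 0.4839 -0.1412  0.0004]
tile3 0.72 [ 0.5895 -0.1957  0.0265]
tile3 0.63 [0.3186 0.3791 0.0012]
tile4 0.78 [ 0.4839 -0.1412  0.0004]
tile4 0.72 [ 0.5895 -0.1957  0.0265]
tile4 0.63 [0.3186 0.3791 0.0012]
barrel_mouth 0.84 [0.5469 0.1964 0.0671]
pull_knob 0.79 [0.5174 0.2041 0.0686]
rubbing_pad 0.77 [ 0.729   0.004  -0.0015]
pencil 0.53 [0.4658 0.0157 0.0004]
pencil 0.36 [0.6021 0.19   0.0044]
sealant 0.56 [0.4349 0.4326 0.0011]
grout_tub 0.83 [ 0.5962 -0.4296 -0.0007]
grout_tub 0.2 [0.4375 0.4331 0.0002]
grout_float 0.63 [0.6132 0.454  0.0016]
level 0.84 [ 0.39   -0.4193 -0.0004]
mug 0.56 [0.3216 0.3793 0.0021]
top [0.4278 0.0059 1.4447] 448.40335648778233
tile1 0.68 [ 0.5749 -0.0807 -0.0007]
tile1 0.57 [ 0.5915 -0.1961  0.0212]
tile1 0.55 [ 0.4849 -0.1405 -0.004 ]
tile2 0.68 [ 0.5749 -0.0807 -0.0007]
tile
[... 214 characters left out ...]
07]
tile4 0.57 [ 0.5915 -0.1961  0.0212]
tile4 0.55 [ 0.4849 -0.1405 -0.004 ]
clamp 0.74 [0.599  0.1885 0.0007]
barrel_mouth 0.75 [0.5456 0.1961 0.0606]
pull_knob 0.7 [0.5142 0.1968 0.061 ]
pull_knob 0.41 [0.7287 0.0017 0.0041]
rubbing_pad 0.94 [0.7293 0.0008 0.0018]
rubbing_pad 0.58 [ 0.3923 -0.4217  0.003 ]
pencil 0.68 [ 0.4625  0.0154 -0.003 ]
sealant 0.74 [ 0.4335  0.4291 -0.0008]
sealant 0.45 [ 0.4624  0.0171 -0.0027]
grout_tub 0.61 [ 0.6011 -0.4347  0.0005]
grout_float 0.64 [ 0.6174  0.4464 -0.0007]
level 0.58 [ 0.3877 -0.4225 -0.0001]
mug 0.87 [0.3148 0.3794 0.0001]
mug 0.7 [ 0.5955 -0.2004  0.0061]
mug 0.44 [0.5472 0.1952 0.0603]
wrist [ 0.2511 -0.4935  0.3741] 297.3186396354542
2.25
```

View pics/scene0.png

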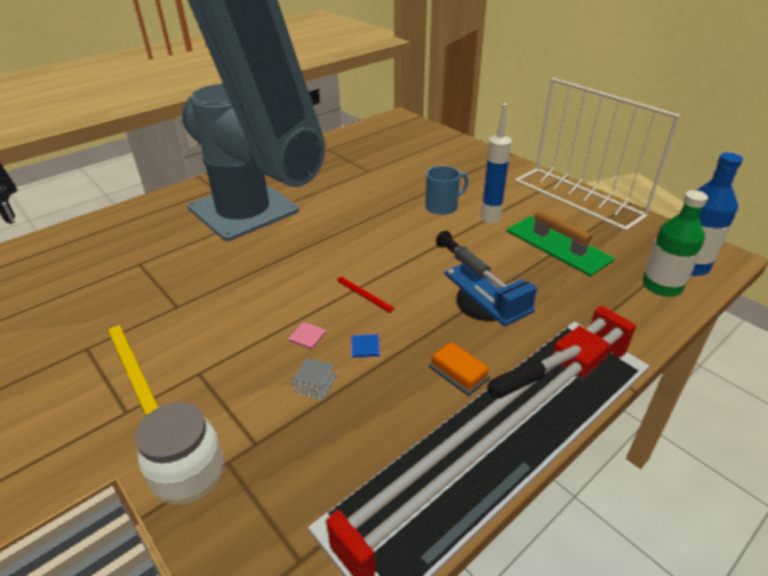

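View pics/top0.png

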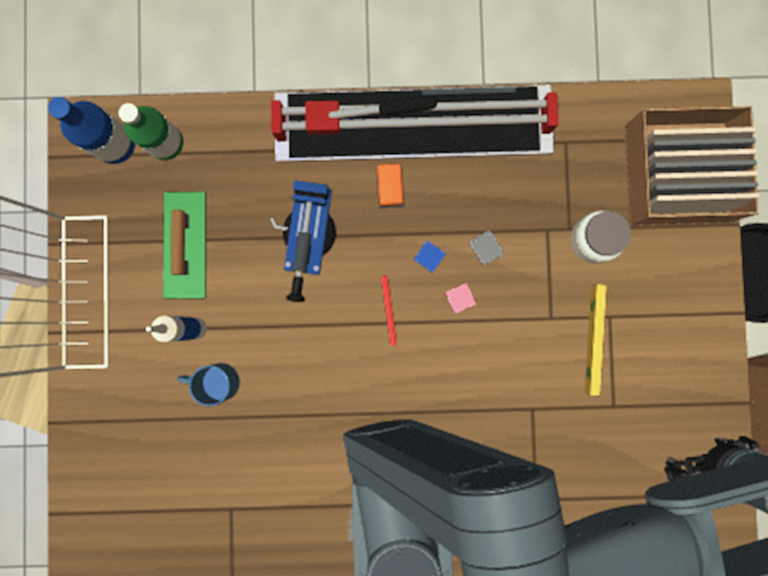

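The scene image shows the grey stack at about (314,379) and the pink and blue single tiles beside it. The clamp's knob is at (445,240). I'll look closer at the stack with the wrist camera.

Run:
```python
from h import *
np.set_printoptions(precision=4,suppress=True)
f=grab_frame("wrist");print(f["T_tool_cam"])
yaw=0.35
for yaw in (0.,0.5,-0.5,1.57,-1.57):
    Ro=np.array([[np.cos(yaw),np.sin(yaw),0],[np.sin(yaw),-np.cos(yaw),0],[0,0,-1]])
    print(yaw,ik([0.56,-0.2,0.25],Ro))
f=grab_frame("scene");cv2.imwrite("pics/s1.png",cv2.resize(cv2.cvtColor(f["image"][205:285,165:265],cv2.COLOR_RGB2BGR),None,fx=7,fy=7,interpolation=cv2.INTER_CUBIC))
f=grab_frame("top");cv2.imwrite("pics/t1.png",cv2.resize(cv2.cvtColor(f["image"][145:215,265:345],cv2.COLOR_RGB2BGR),None,fx=8,fy=8,interpolation=cv2.INTER_CUBIC))
```

```text
[[ 1.      0.0006 -0.0002 -0.0003]
 [-0.0005  0.9632  0.2689 -0.0663]
 [ 0.0004 -0.2689  0.9632 -0.0702]
 [ 0.      0.      0.      1.    ]]
0.0 [-0.5304  0.3772  1.5027 -0.      1.2616 -0.5304]
0.5 [-0.5304  0.3772  1.5027 -0.      1.2616 -1.0304]
-0.5 [-0.5304  0.3772  1.5027 -0.      1.2616 -0.0304]
1.57 [-0.5304  0.3772  1.5027 -0.      1.2616 -2.1004]
-1.57 [-0.5304  0.3772  1.5027 -0.      1.2616  1.0396]
```

View pics/t1.png

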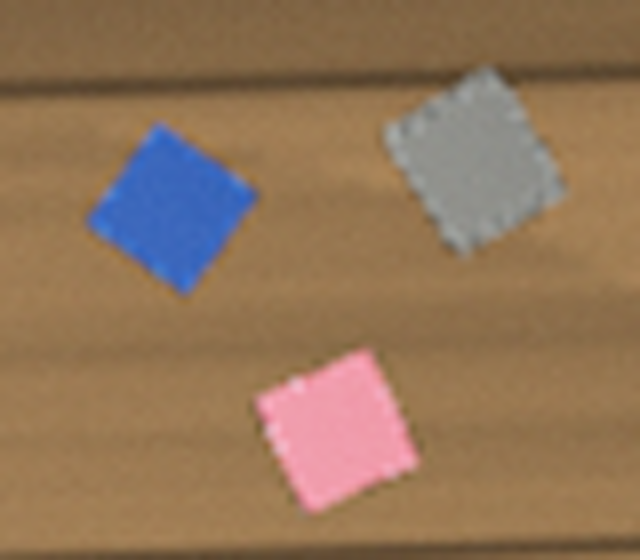

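View pics/s1.png

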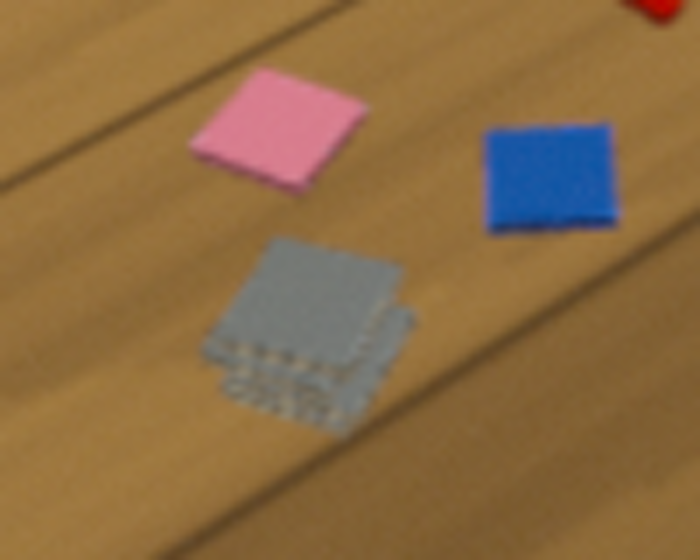

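```bash
cat >> h.py <<'E'
def Rd(yaw): return np.array([[np.cos(yaw),np.sin(yaw),0],[np.sin(yaw),-np.cos(yaw),0],[0,0,-1]])
np.set_printoptions(precision=4,suppress=True)
E
python3 - <<'E'
from h import *
reach([0.5895,-0.197,0.20],Rd(0.55))
st=state();f=grab_frame("wrist");T=cam_pose(f,st);save(f,"w1.png",1.5)
for n in ("tile1","tile4"):
    for d in mark_of(n,"wrist")[:4]: print(n,d["confidence"],(T@np.r_[d["point"],1])[:3])
print(proj(f,T,[0.5895,-0.197,0.032]),st["clock"],st["contact_force"],st["eef_pos"])
E
```

```text
tile1 0.93 [ 0.5861 -0.1913  0.0254]
tile1 0.58 [ 0.5701 -0.0786 -0.0015]
tile1 0.56 [ 0.481  -0.1432 -0.0036]
tile4 0.93 [ 0.5861 -0.1913  0.0254]
tile4 0.58 [ 0.5701 -0.0786 -0.0015]
tile4 0.56 [ 0.481  -0.1432 -0.0036]
[263.6723 189.8809] 4.2917 [-0.1155  0.2438 -0.276 ] [ 0.5892 -0.1982  0.2003]
```

View pics/w1.png

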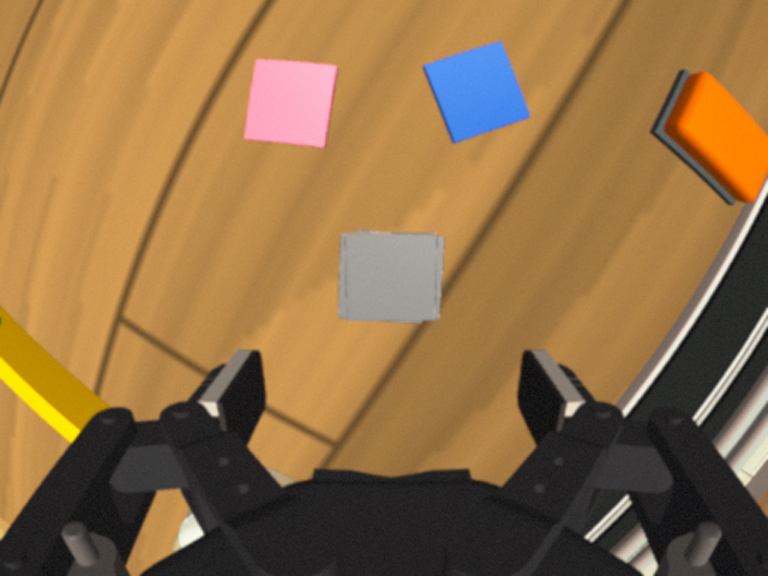

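```bash
cat >> h.py <<'E'
def look(name,xy=None):
    st=state();f=grab_frame("wrist");T=cam_pose(f,st)
    im=cv2.cvtColor(f["image"],cv2.COLOR_RGB2BGR)
    d=[d for d in trace("tile4","wrist")]
    out=None
    for q in d:
        m=q["region"].astype(np.uint8);r,c=np.nonzero(m)
        hsv=cv2.cvtColor(im,cv2.COLOR_BGR2HSV)[m>0]
        if np.median(hsv[:,1])<50 and len(r)>200:
            rect=cv2.minAreaRect(np.c_[c,r].astype(np.float32))
            ct=onz(f,T,rect[0],0.032);pts=[onz(f,T,p,0.032) for p in cv2.boxPoints(rect)]
            e=[pts[i+1]-pts[i] for i in range(3)]
            print("grey",q["confidence"],"ctr",ct,"ang",[round(float((np.arctan2(v[1],v[0])%(np.pi/2))),3) for v in e],"len",[round(float(np.linalg.norm(v)),4) for v in e])
            r0,r1,c0,c1=max(r.min()-15,0),r.max()+15,max(c.min()-15,0),c.max()+15
            cr=im[r0:r1,c0:c1];s=min(780/cr.shape[1],580/cr.shape[0])
            cv2.imwrite("pics/"+name,cv2.resize(cr,None,fx=s,fy=s,interpolation=cv2.INTER_CUBIC)); out=ct;break
    return out
E
python3 - <<'E'
from h import *
look("w1z.png")
E
```

```text
grey 0.89 ctr [ 0.5848 -0.1944  0.032 ] ang [0.549, 0.575, 0.549] len [0.0496, 0.051, 0.0523]
```

View pics/w1z.png

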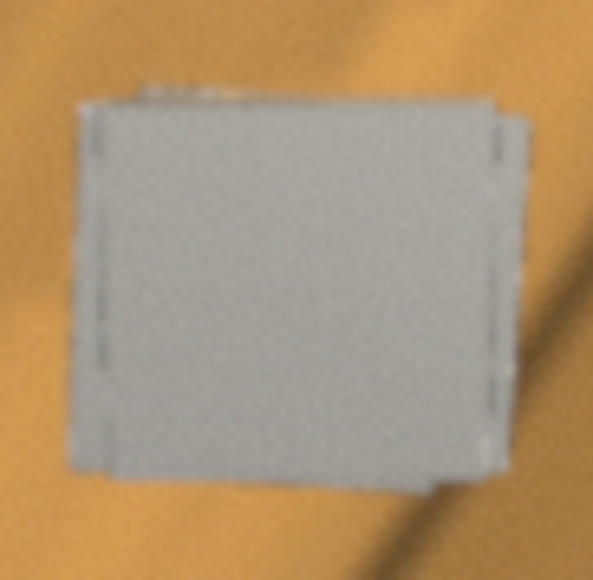

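Run:
```python
from h import *
f=grab_frame("wrist");T=np.array(f["T_tool_cam"]);st=state();print(st["grip_width"],st["clock"])
for uv in ((174.7,234.7),(160,234.7),(347,234.7),(362,236)):
    o,d=ray(f,T,uv)
    for y in (-0.011,): print(uv,o+d*(y-o[1])/d[1])
```

```text
0.08561548727482902 4.5917
(174.7, 234.7) [-0.0423 -0.011   0.0548]
(160, 234.7) [-0.0496 -0.011   0.0542]
(347, 234.7) [ 0.0394 -0.011   0.0549]
(362, 236) [ 0.0463 -0.011   0.0528]
```

```bash
cat >> h.py <<'E'
def taps(c,yaw,offs,z=0.0725,w=0.049,F=20,v=0.06,up=0.12,op=0.064):
    Ro=Rd(yaw);c=np.array([c[0],c[1],0.])
    set_gripper(0.085,F)
    p0=c+Ro[:,1]*offs[0]
    reach(p0+[0,0,up],Ro);movel(p0+[0,0,z],Ro,velocity=v)
    for i,o in enumerate(offs):
        if i: movel(c+Ro[:,1]*o+[0,0,z],Ro,velocity=v)
        set_gripper(w,F);s=state()
        print("off",o,"w",round(s["grip_width"],4),"F",np.array(s["contact_force"]),"pos",np.array(s["eef_pos"]),round(s["clock"],2))
        set_gripper(op if i<len(offs)-1 else 0.085,F)
    movel(c+Ro[:,1]*offs[-1]+[0,0,up],Ro,velocity=0.15)
E
python3 - <<'E'
from h import *
c=[0.5848,-0.1944]
taps(c,0.56,[0.013,-0.013])
reach([c[0],c[1],0.2],Rd(0.56))
look("w2z.png");print(state()["clock"])
E
```

```text
off 0.013 w 0.0503 F [1.7559 0.6525 5.8713] pos [ 0.5924 -0.2056  0.0735] 6.58
off -0.013 w 0.0501 F [0.7903 1.3945 2.7567] pos [ 0.5783 -0.1836  0.0728] 7.72
grey 0.79 ctr [ 0.5816 -0.193   0.032 ] ang [0.498, 0.524, 0.553] len [0.0521, 0.0496, 0.0522]
9.1583
```

View pics/w2z.png

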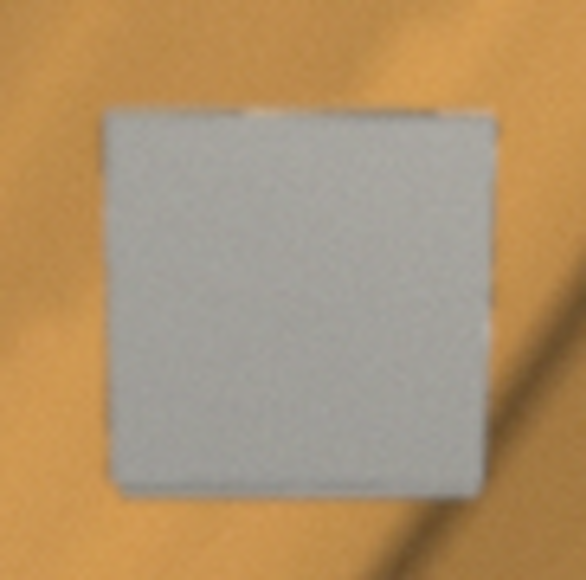

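Run:
```python
from h import *
c=[0.5838,-0.1940]
taps(c,0.56-np.pi/2,[0.013,-0.013])
taps(c,0.56,[0.013,-0.013])
reach([c[0],c[1],0.2],Rd(0.56))
look("w3z.png");print(state()["clock"])
f=grab_frame("scene");cv2.imwrite("pics/s3.png",cv2.resize(cv2.cvtColor(f["image"][205:285,165:265],cv2.COLOR_RGB2BGR),None,fx=7,fy=7,interpolation=cv2.INTER_CUBIC))
```

```text
off 0.013 w 0.0503 F [ 1.0174 -0.811   4.5605] pos [ 0.5735 -0.2014  0.0734] 12.12
off -0.013 w 0.0502 F [ 0.4527 -0.2278  0.174 ] pos [ 0.5949 -0.1874  0.0727] 13.28
off 0.013 w 0.0497 F [ 0.5262 -0.0404  3.4782] pos [ 0.5911 -0.2051  0.0731] 17.2
off -0.013 w 0.0497 F [0.4753 0.4509 2.2224] pos [ 0.5772 -0.1832  0.0728] 18.35
grey 0.84 ctr [ 0.5813 -0.1934  0.032 ] ang [0.56, 0.588, 0.56] len [0.0497, 0.0514, 0.0526]
19.7833
```

View pics/w3z.png

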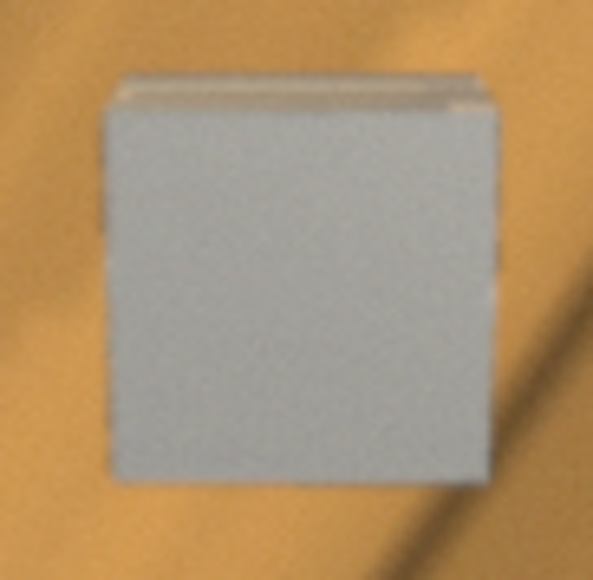

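View pics/s3.png

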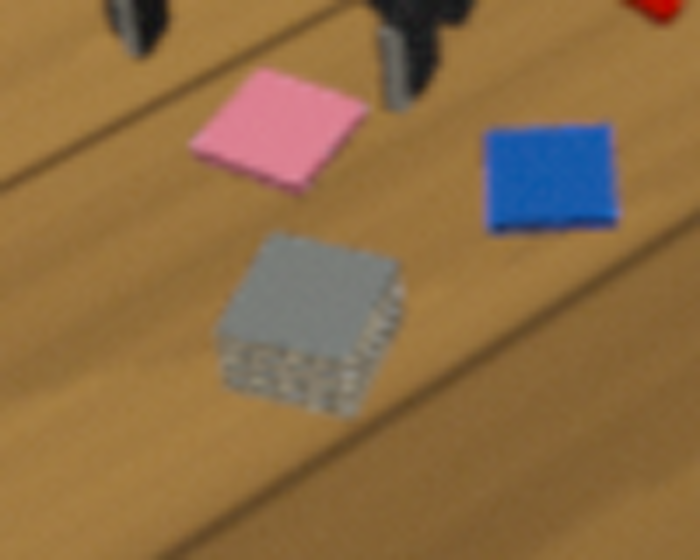

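Run:
```python
from h import *
c=np.array([0.5833,-0.1940,0.16]);Ro=Rd(0.56)
reach(c-0.06*Ro[:,1]+0.08*Ro[:,0],Ro)
look("w4z.png")
reach(c-0.06*Ro[:,1]-0.08*Ro[:,0],Ro)
look("w5z.png");print(state()["clock"])
```

```text
grey 0.65 ctr [ 0.5819 -0.1908  0.032 ] ang [0.29, 0.533, 0.405] len [0.0565, 0.0564, 0.0522]
grey 0.88 ctr [ 0.5787 -0.1924  0.032 ] ang [0.516, 0.762, 0.46] len [0.0544, 0.0585, 0.0613]
21.225
```

View pics/w4z.png

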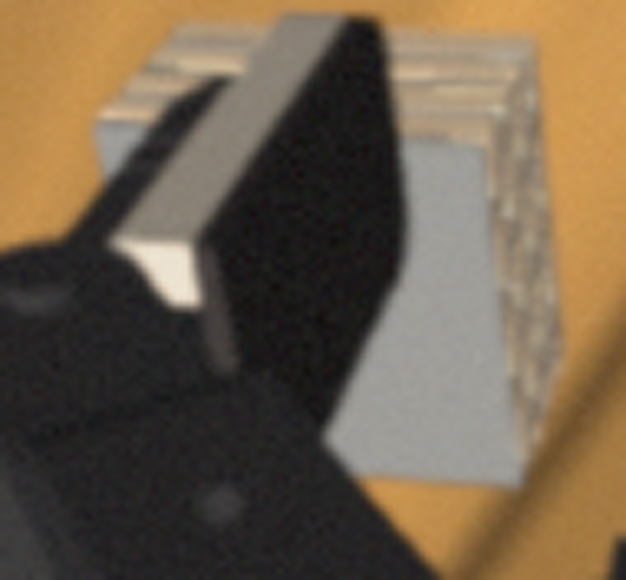

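View pics/w5z.png

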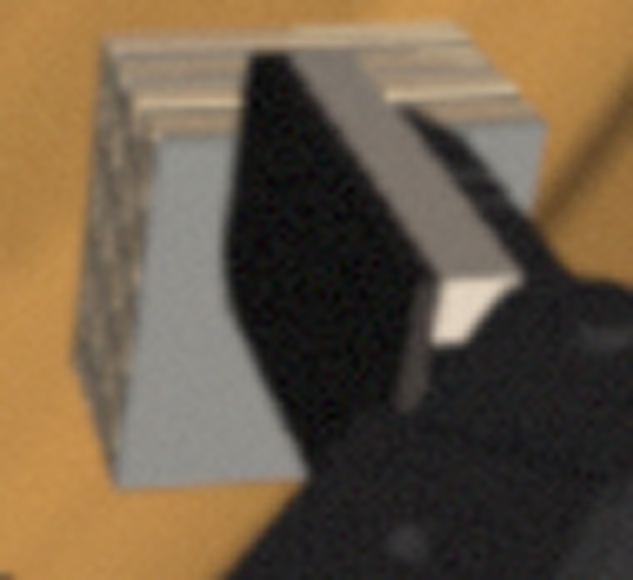

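The x faces are flush. The −y face has bands that are uneven by about 1 mm, so I'll do one more tap in that direction.

Run:
```python
from h import *
c=np.array([0.5835,-0.1940,0.16]);Ro=Rd(0.56)
taps(c,0.56-np.pi/2,[-0.013,0.013,-0.013])
reach(c-0.06*Ro[:,1]-0.08*Ro[:,0],Ro)
look("w6z.png");print(state()["clock"])
f=grab_frame("scene");cv2.imwrite("pics/s6.png",cv2.resize(cv2.cvtColor(f["image"][205:285,165:265],cv2.COLOR_RGB2BGR),None,fx=7,fy=7,interpolation=cv2.INTER_CUBIC))
```

```text
off -0.013 w 0.0496 F [-0.2658 -0.6503  2.5179] pos [ 0.5948 -0.1872  0.073 ] 24.28
off 0.013 w 0.0494 F [ 0.2731 -0.2691  1.5867] pos [ 0.5728 -0.2009  0.0727] 25.43
off -0.013 w 0.0497 F [-0.2456  0.7679 -0.2518] pos [ 0.5944 -0.1871  0.0725] 26.58
grey 0.91 ctr [ 0.5791 -0.192   0.032 ] ang [0.579, 0.821, 0.53] len [0.0567, 0.0572, 0.0637]
29.075
```

View pics/w6z.png

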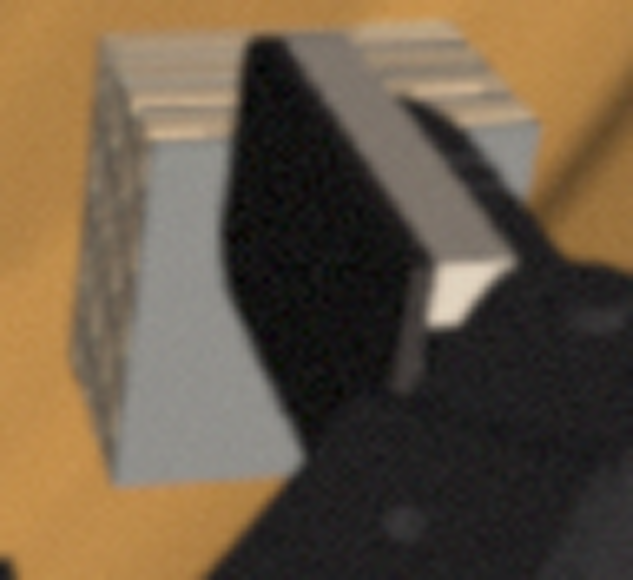

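View pics/s6.png

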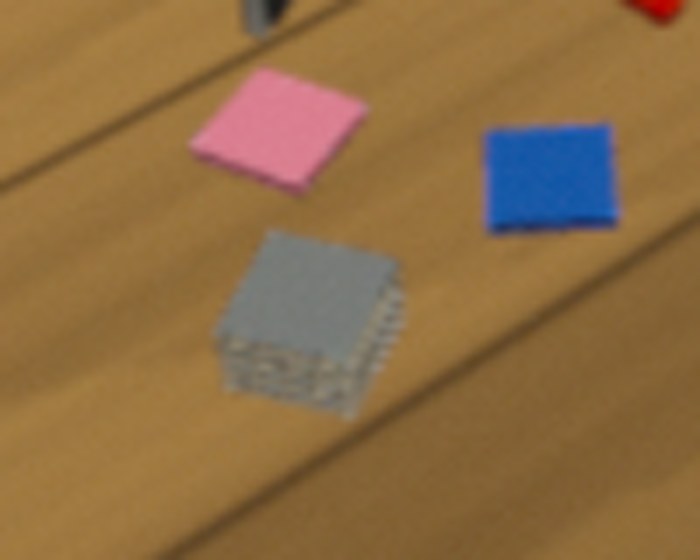

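The stack looks flush. Next I'll locate the knob from two wrist poses.

Run:
```python
from h import *
yaw=-1.69;Ro=Rd(yaw)
reach([0.56,-0.05,0.30],Ro)
for i,p in enumerate(([0.50,0.20,0.25],[0.53,0.16,0.23])):
    reach(p,Ro)
    st=state();f=grab_frame("wrist");T=cam_pose(f,st);save(f,f"k{i}.png",1.5)
    np.save(f"k{i}.npy",np.array([T]));
    for n in ("pull_knob","barrel_mouth","clamp"):
        for d in mark_of(n,"wrist")[:2]:
            p=(T@np.r_[d["point"],1])[:3]; print(n,round(d["confidence"],2),p,proj(f,T,p))
print(state()["clock"],state()["joints"])
```

```text
pull_knob 0.69 [0.5146 0.2024 0.0624] [254.6921 167.8021]
barrel_mouth 0.59 [0.55   0.1959 0.067 ] [257.023  127.6643]
clamp 0.83 [0.5956 0.185  0.0031] [262.8685  80.1464]
pull_knob 0.95 [0.5127 0.1994 0.0648] [214.5542 214.9346]
pull_knob 0.18 [ 0.459   0.0139 -0.0044] [389.9121 216.8871]
barrel_mouth 0.66 [0.5492 0.1945 0.0704] [211.9818 174.0294]
barrel_mouth 0.4 [ 0.459   0.0144 -0.0039] [389.7808 217.1044]
clamp 0.95 [0.5967 0.1907 0.0048] [219.3072 112.4171]
33.0583 [0.0922 0.3244 1.6326 0.0003 1.1841 1.7819]
```

View pics/k0.png

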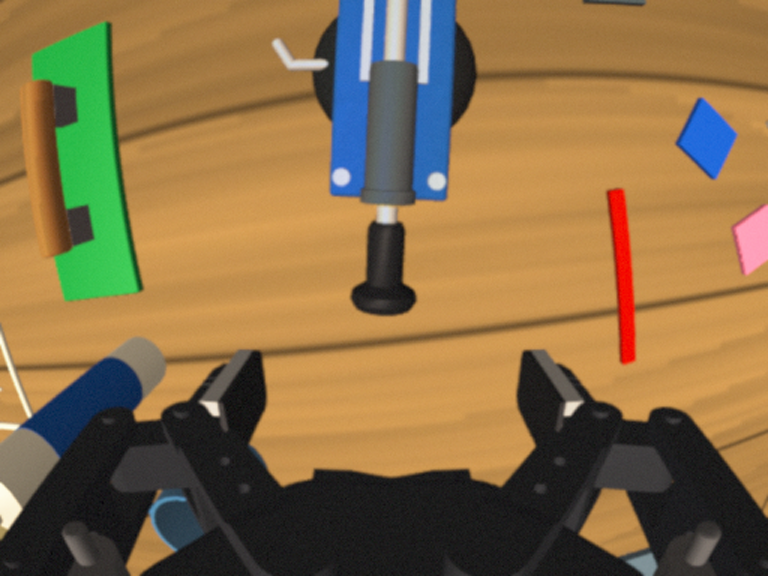

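View pics/k1.png

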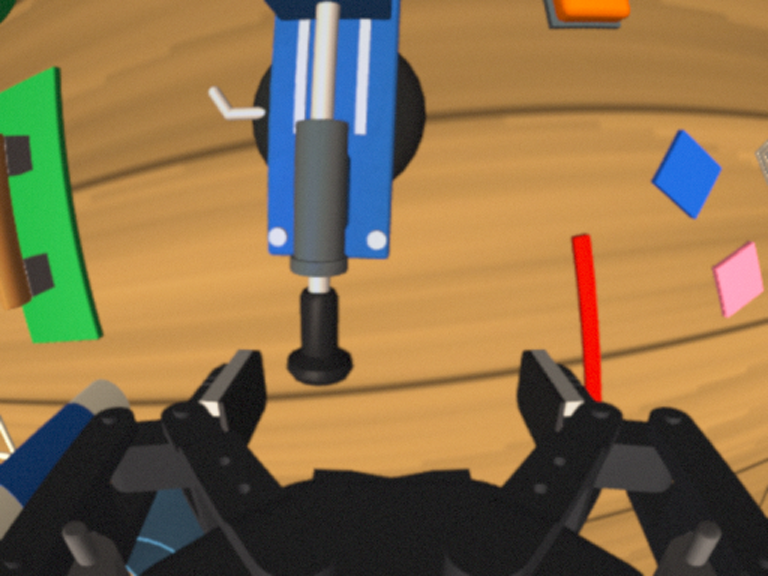

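Run:
```python
from h import *
f=grab_frame("wrist");Ts=[np.load(f"k{i}.npy")[0] for i in (0,1)]
P={"mouth":((388,197),(319,268)),"knobstart":((386.5,224),(319.5,291)),"head_rim":((384,290),(319,358)),"barrelfar":((393,63),(322,122)),
"bedL":((331,195),(268,254)),"bedR":((446,199),(388,258))}
W={}
for n,(a,b) in P.items():
    o1,d1=ray(f,Ts[0],np.array(a)/1.5);o2,d2=ray(f,Ts[1],np.array(b)/1.5)
    A=np.c_[d1,-d2];s=np.linalg.lstsq(A,o2-o1,rcond=None)[0];p=o1+d1*s[0];q=o2+d2*s[1]
    W[n]=[onz(f,Ts[i],np.array(x)/1.5,0.066 if n[:3]!="bed" else .036) for i,x in enumerate((a,b))]
    print(n,(p+q)/2,np.linalg.norm(p-q),"at z:",W[n][0],W[n][1])
for i in (0,1):
    v=W["bedR"][i]-W["bedL"][i];print("bed yaw",np.arctan2(v[1],v[0])+np.pi/2,np.linalg.norm(v))
    v=W["barrelfar"][i]-W["head_rim"][i];print("axis",np.arctan2(v[1],v[0]))
```

```text
mouth [0.5466 0.1944 0.0736] 0.0013641844011268544 at z: [0.5466 0.1949 0.066 ] [0.5444 0.1955 0.066 ]
knobstart [0.5309 0.1977 0.064 ] 2.8014753888660754e-05 at z: [0.5312 0.1977 0.066 ] [0.5315 0.1973 0.066 ]
head_rim [0.4935 0.2037 0.0706] 5.7498572980232865e-05 at z: [0.4921 0.2039 0.066 ] [0.4914 0.2047 0.066 ]
barrelfar [0.6219 0.1826 0.0688] 0.001496618211754211 at z: [0.6232 0.1829 0.066 ] [0.6216 0.1826 0.066 ]
bedL [0.5505 0.2315 0.0369] 0.0006785556805583182 at z: [0.5502 0.2314 0.036 ] [0.5506 0.232  0.036 ]
bedR [0.5388 0.1586 0.036 ] 0.00021606342255638898 at z: [0.5388 0.1587 0.036 ] [0.5387 0.1586 0.036 ]
bed yaw -0.15483188278550575 0.07360059785323259
axis -0.15886247277818358
bed yaw -0.16166644891651982 0.07436948498670948
axis -0.16865092441412086
```

```bash
cat >> h.py <<'E'
AX=-0.16;cx=np.array([np.cos(AX),np.sin(AX),0]);KY=AX-np.pi/2;G=np.array([0.5135,0.2005,0.119])
E
python3 - <<'E'
from h import *
Ro=Rd(KY)
reach(G+[0,0,0.09],Ro)
st=state();f=grab_frame("wrist");save(f,"g0.png",1.5)
movel(G,Ro,velocity=0.08)
print(state()["contact_force"])
set_gripper(0.015,70)
s=state();print(s["grip_width"],s["contact_force"],s["eef_pos"],s["clock"])
f=grab_frame("wrist");save(f,"g1.png",1.5)
E
```

```text
[1.1477 0.2409 0.5324]
0.019850477498417715 [-0.5511  5.6976  2.9485] [0.5137 0.2013 0.1195] 35.3583
```

View pics/g1.png

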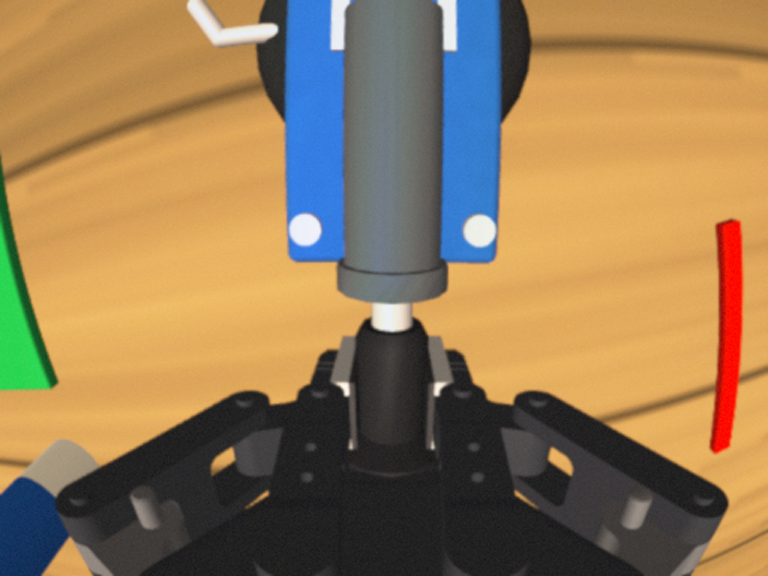

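The wrist view shows both pads on the neck, with the mouth at (392,290). Now I'll pull.

Run:
```python
from h import *
Ro=Rd(KY)
p0=np.array(state()["eef_pos"])
for d in (0.03,0.058):
    movel(G-cx*d,Ro,velocity=0.04)
    wait(0.2)
    s=state();print(d,"trav",-(np.array(s["eef_pos"])-p0)@cx,s["grip_width"],s["contact_force"],s["eef_pos"],s["clock"])
    f=grab_frame("wrist");save(f,"p%d.png"%(d*1000),1.5)
f=grab_frame("scene");save(f,"sp.png",1.5)
```

```text
0.03 trav 0.026661347926184804 0.019361632339892427 [10.1382  4.2002 -7.3929] [0.4874 0.2057 0.1195] 36.5083
0.058 trav 0.053437289504617985 0.019857079408495487 [ 14.4925   2.3756 -10.7916] [0.461  0.2101 0.1195] 37.6083
```

View pics/p58.png

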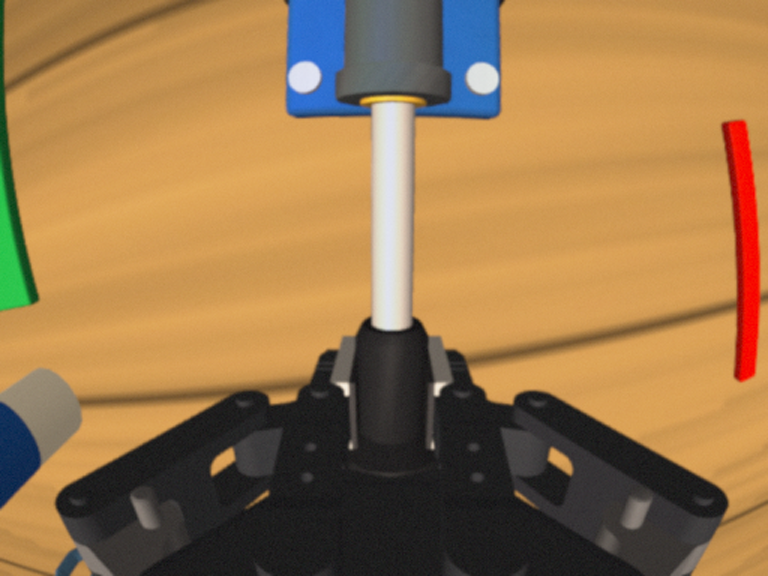

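A yellow band at (392,100) now shows at the mouth with 53 mm of travel, and no red yet. I'll continue and check the ring.

Run:
```python
from h import *
Ro=Rd(KY)
p0=np.array([0.5137,0.2013,0.1195])
movel(G-cx*0.0655,Ro,velocity=0.03);wait(0.4)
s=state();print("trav",-(np.array(s["eef_pos"])-p0)@cx,s["grip_width"],s["contact_force"],s["clock"])
f=grab_frame("wrist");cv2.imwrite("pics/p65.png",cv2.resize(cv2.cvtColor(f["image"][20:250,180:340],cv2.COLOR_RGB2BGR),None,fx=2.5,fy=2.5,interpolation=cv2.INTER_CUBIC))
f=grab_frame("scene");cv2.imwrite("pics/sp65.png",cv2.resize(cv2.cvtColor(f["image"][130:280,170:370],cv2.COLOR_RGB2BGR),None,fx=3.8,fy=3.8,interpolation=cv2.INTER_CUBIC))
```

```text
trav 0.06060105934391668 0.019862259511589285 [ 14.7716   3.0954 -12.1838] 38.5083
```

View pics/p65.png

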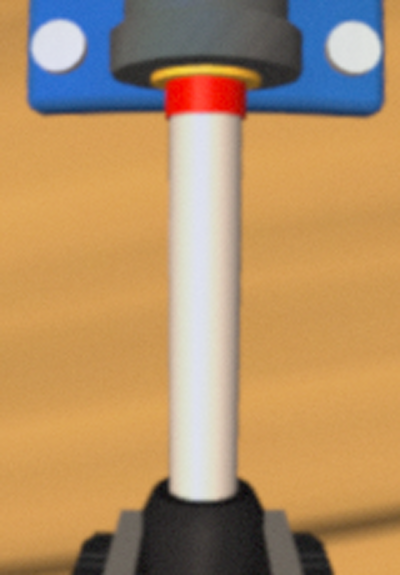

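View pics/sp65.png

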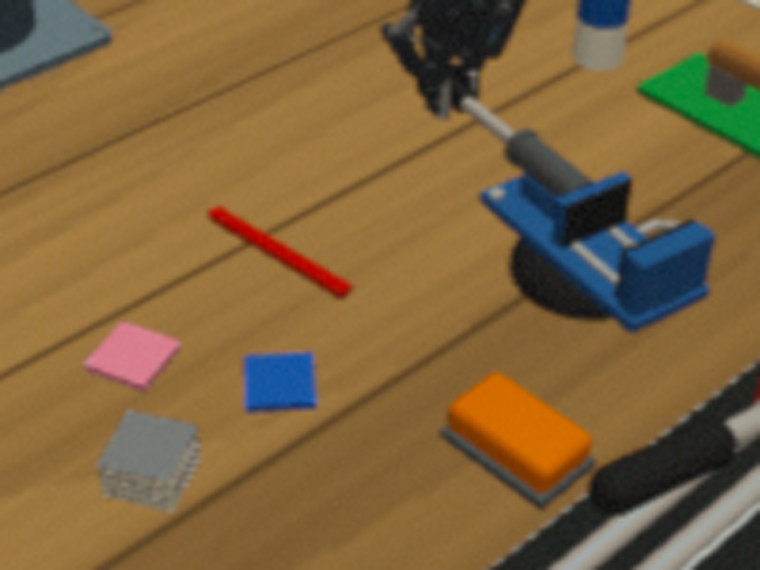

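The whole red ring shows just outside the yellow mouth rim at 60.6 mm of travel. I'll check for drift, then hand in.

Run:
```python
from h import *
p0=np.array([0.5137,0.2013,0.1195])
g=grab_frame("wrist")["image"].astype(int);wait(1.0);f=grab_frame("wrist");s=state()
print("trav",-(np.array(s["eef_pos"])-p0)@cx,s["grip_width"],s["contact_force"],s["clock"],np.abs(f["image"].astype(int)-g)[40:110,230:290].mean())
r=(f["image"][:,:,0]>180)&(f["image"][:,:,1]<60);rr,cc=np.nonzero(r[:110,230:290]);print(rr.min(),rr.max())
close_job()
```

```text
trav 0.060601737104047745 0.019703008308411013 [ 13.757    2.7218 -12.0799] 39.7083 1.7722222222222221
51 65
the job is handed in; nothing more can be done
```

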